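# Clear the inspection plate and scan its label

## Task

With the scraper block, sweep the three brass offcuts off the inspection plate's label into the trough along the plate's edge, and set the scraper gently back standing on its pad. Then pick up the scanner and aim its beam at the middle of the label from about 10 cm, looking down on it from above without touching the plate, and keep it steady for a second and a half. Finally set it down gently, on its feet on its own pad; touch the offcuts with nothing but the scraper, and leave everything else on the bench where it is.

Things in the scene. Friction and masses are not known exactly. Their poses are not given: they have to be found in the camera images.
- plate: fixed grey metal plate, 140 mm in x by 160 in y, top flat at z = 30 mm above its origin; the origin lies on the bench under the label's middle. The plate spans x -70..70, y -75..85 mm. Along its -y edge a steel trough is attached: inside x -66..66, y -75..-159 mm, floor at z = 5 mm, end walls up to 24 mm, outer wall 20 mm high. Its position and yaw vary
- label (a point): middle of the white barcode label (90 mm in x by 50 in y) flat on the plate's top; axes as the plate's; z = 30 mm above the bench
- scraper: scraper block, loose, 160 g: white plastic foot 130 mm (x) by 40 (y) by 18 high with an upright wooden grip bar on top, 70 mm (x) by 22 (y), from z = 16 to 76 mm. Origin: centre of the underside, z up. Grip the bar from above across y; it sweeps with either long face
- scraper_pad: fixed black rubber pad where the scraper stands at the start, 170 (x) by 75 (y) by 5 mm thick; origin: centre of the underside; the smaller of the two pads. The two pads may swap sides of the bench
- scanner: handheld scanner, loose, 240 g, 190 mm long: a level grey handle 135 mm long (x -80..55), 36 wide (y), z = 32..62 mm, on a rear foot (x -78..-56) and a front foot (x 32..48), with a black bent head 64 mm wide at the +x end, up to z = 81 mm, x 50..120. Origin: on the plane under the feet, beneath the handle, z up. Balance point near x = 10 mm. Grip the handle from above across y, near x = 0
- scanner_beam: the scanner's head, fixed to it; origin: centre of its dark window, which lies at x = 99, y = 0, z = 21 mm in the scanner's frame. The beam leaves the window along this frame's -z, that is forward (+x of the scanner) and down, 60 degrees below level when the scanner is level; unit direction (0.5, 0, -0.866) in the scanner's frame. It reads at 60 to 140 mm
- scanner_pad: fixed black rubber pad where the scanner stands at the start, 230 (x) by 110 (y) by 5 mm thick; origin: centre of the underside; the larger of the two pads. The scanner starts with its origin 15 mm to the pad's -x side of the middle and the same yaw as the pad
- chip1: bare brass offcut, loose, 26 x 14 x 10 mm, 12 g, lying on or beside the label on the plate at any yaw; origin: centre of its underside
- chip2: bare brass offcut, loose, 26 x 14 x 10 mm, 12 g, lying on or beside the label on the plate at any yaw; origin: centre of its underside
- chip3: bare brass offcut, loose, 26 x 14 x 10 mm, 12 g, lying on or beside the label on the plate at any yaw; origin: centre of its underside
- dimmer: black lamp control box with a small knob, 100 x 65 x 50 mm; bystander
- tape: red roll of tape lying flat, 90 mm across, 22 high; bystander
- objective: bare metal microscope objective standing up, 42 mm across, 60 high; bystander
- parts_tray: shallow open green tray, 120 x 170 x 30 mm; bystander
- clear_box: open clear plastic box, 100 x 100 x 60 mm; bystander
- jar: white jar with black cap, 56 mm across, 75 high; bystander

How it is judged:
On the way, in this order (a step that is already met when the one before it is completed fails the run):
1. all three offcuts have been swept into the trough (x of chip1 in the frame of plate between -0.07 and 0.07 m and y of chip1 in the frame of plate between -0.165 and -0.073 m and z of each of chip1, chip2, chip3 in the frame of plate below 0.029 m and x of chip2 in the frame of plate between -0.07 and 0.07 m and y of chip2 in the frame of plate between -0.165 and -0.073 m and x of chip3 in the frame of plate between -0.07 and 0.07 m and y of chip3 in the frame of plate between -0.165 and -0.073 m), for 0.2 s.
2. the scraper stands released on its pad (horizontal distance between scraper and scraper_pad below 0.035 m and angle between scraper's own z axis and vertical below 0.1 rad and height (world z) of scraper between 0 and 0.012 m and linear speed of scraper below 0.02 m/s and contact force between the fingers and scraper below 0.1 N), for 0.2 s.
3. the scanner is held still with its beam within 15 mm of the label's middle, window 60 to 140 mm from it, beam within 0.9 rad of straight down, for 1 s (z of label in the frame of scanner_beam between -0.14 and -0.06 m and x of label in the frame of scanner_beam between -0.015 and 0.015 m and y of label in the frame of scanner_beam between -0.015 and 0.015 m and angle between scanner_beam's own z axis and vertical below 0.9 rad and linear speed of scanner below 0.03 m/s and angular speed of scanner below 0.15 rad/s), for 1 s.
At the end, for the whole second after the job is handed in: all three offcuts lie in the trough; the scanner stands on its feet on its own pad, its origin within 40 mm of the pad's middle, and the scraper stands upright on its own pad within 35 mm of the middle; both at rest and released (all of step 1 and horizontal distance between scanner and scanner_pad below 0.04 m and angle between each of scanner, scraper's own z axis and vertical below 0.1 rad and height (world z) of scanner between 0 and 0.012 m and linear speed of each of scanner, scraper below 0.02 m/s and horizontal distance between scraper and scraper_pad below 0.035 m and height (world z) of scraper between 0 and 0.012 m); the robot touches nothing.
It fails at once if an offcut is touched by the robot itself or by the scanner (contact force between any of the fingers, the arm, scanner and chip1 above 0.5 N or contact force between any of the fingers, the arm, scanner and chip2 above 0.5 N or contact force between any of the fingers, the arm, scanner and chip3 above 0.5 N).
It fails at once if the scanner touches the plate or its trough (contact force between scanner and plate above 0.5 N).
It fails at once if the scanner or the scraper is dropped: moving faster than 0.4 m/s while the fingers do not hold it (a fall of some 8 mm) ((contact force between the fingers and scanner below 0.1 N and linear speed of scanner above 0.4 m/s) or (contact force between the fingers and scraper below 0.1 N and linear speed of scraper above 0.4 m/s)).
It fails at once if a bystander is moved by more than 30 mm (distance of any of dimmer, tape, objective, parts_tray, clear_box, jar from where it was at the start of the episode above 0.03 m).
It also fails if it takes over 72 s, if anything falls off the work surface, if the arm or the gripper's body presses on something with over 40 N, if the wrist force passes 120 N, or if a joint passes its speed limit or range.

## Robot

A 6-joint arm with a two-finger parallel gripper is mounted at the origin on the work surface. World frame = base frame: x ahead of the robot, y to its left, z up, the work surface at z = 0. Lengths are in m, angles in rad, forces in N, time in s.
With the tool pointing down it reaches from about 0.3 to 0.85 m from the base axis. Payload 4.2 kg.
Tool frame: the origin (TCP) lies on the centre line of the jaws, within the pads' length; the fingertips stand r.tip_extent ahead of it and the grasp point (between the pads) lies 2 mm behind it (r.tip_extent is the distance from the TCP to the fingertips, in m); z points along the fingers, y is the line along which they close (so a half turn about z gives the same grasp; the last joint's range is limited). The gripper opens to 91 mm and grips with 3 to 60 N. Pads are 32 mm wide; open, the fingers measure 118 mm over their backs; the gripper's body (76 mm by 178 mm) begins 60 mm behind the grasp point.
Start: joints at [1.199, 0.32, 1.565, -0, 1.257, -0.02], TCP at [0.198, 0.54, 0.231] pointing down, gripper open.
Joint ranges: [-3.11, 3.11], [-0.84, 2.01], [0.21, 2.61], [-1.34, 4.49], [0.05, 2.63], [-2.56, 2.56]. Speed limits (rad/s): [2.57, 2.57, 3.14, 3.14, 3.14, 3.14].

## Interface

Orientations are given as a rotation vector (axis times angle).
In Python, from bench import r gives the robot as it stands. The module is installed in compiled form; this text tells all that it offers.
- The arm moves only by the tool jog_arm, never from a script. Its argument "rows" is text: rows parted by semicolons, each of 5 numbers parted by spaces: the closure, from -1 (fully open) to 1 (shut), then the shift along the tool's x, y, z normalised to -1 to 1, where 1 is 0.1 m, then the turn about the tool's z normalised to -1 to 1, where 1 is 120 degrees. In form: jaw x y z yaw; .... A call has 1 to 12 rows; each row is the pose to reach, as a shift and turn from the pose commanded when the call began, along the tool's axes at that moment; what a row does not reach only later rows make up. A row lasts 1/12 s, in which the tool goes at most 41.7 mm and 7.16 degrees, less where a joint would pass 70% of its speed; a pose out of reach is approached as far as the arm can. A call with a number of a shift or a turn outside -1 to 1 is refused whole. A call with a gripper value outside its range is refused whole. The fingers move at their own pace and stop on an object; the grip force is fixed at half the most. Time passes only in rows, so rows that repeat a pose let the fingers close. It gives the time, the measured TCP pose, the force, the opening and the grip force at its end, in the units of the state.
- r.observe(): the state, without advancing time (a new reading comes with each control period).
- r.read_camera(name): name is "scene" or "side" or "wrist"; returns a dict with "frame" (400x640x3 uint8, blue, green, red), "intrinsics" (3x3 intrinsics, pixels), "R" (3x3) and "t" (3): a world point X has camera coordinates R X + t; the wrist camera has in their place "mount" (4x4, takes a point from camera to tool coordinates, whose origin is the TCP and whose axes are the flange's). Camera axes: x right, y down, z forward; pixel columns grow to the right and rows downward; lengths in m; the calibration is good to about 2 mm. A picture is of the moment at which its call begins: read the wrist's pose just before it. There is no depth.
- r.job_done(): hands the job in; it is judged then, once.
The state is a dict: "time_s": time; "joint_pos": joint angles; "joint_vel": joint speeds; "joint_torque": joint torques, N m; "ee_pos": TCP position; "ee_rot": TCP orientation; "contact_force": force on the tool from outside, world axes, zero at the start; "wrist_torque": the same for the moment, N m; "opening": finger opening in m; "grip_force": force on a finger pad.
Only numpy, scipy, OpenCV 4.12 (cv2) and the standard library are available. Lean on these libraries where they do the work, as an engineer would, in place of code of your own. Each camera call takes 0.05 s, during which the arm holds its last target. There are 200 camera calls.

## Working session

There is one attempt and no reset: what is moved stays moved. The work goes in short steps, Python scripts to look and compute and a tool call to move; the robot and the scene stay as the last step left them, time stands still between calls to the robot, and variables do not carry over. Pictures are saved under pics/ and viewed, at most 11 in all, crops included, and the job is handed in when it is done.

Besides the shell and the picture viewer there is one more tool, called by a JSON object that holds its "method" and its "body", one argument or row to a line. jog_arm: Moves the arm, as the interface text tells. Its arguments: {"type":"object","properties":{"rows":{"type":"string"}},"required":["rows"]}

```bash
mkdir -p pics; cat > h.py <<'E'
import numpy as np, cv2
from scipy.spatial.transform import Rotation as Ro
from bench import r
def cam(n):
    s=r.observe(); c=r.read_camera(n); f=c["frame"]; K=np.array(c["intrinsics"])
    if n=="wrist":
        M=np.array(c["mount"]); T=np.eye(4); T[:3,:3]=Ro.from_rotvec(s["ee_rot"]).as_matrix(); T[:3,3]=s["ee_pos"]
        W=T@M; R=W[:3,:3].T; t=-R@W[:3,3]
    else: R=np.array(c["R"]); t=np.array(c["t"])
    return f,K,R,t
def ray(uv,z,K,R,t):
    uv=np.atleast_2d(uv).astype(float); d=np.c_[uv,np.ones(len(uv))]@np.linalg.inv(K).T@R; o=-R.T@t
    return o+d*((z-o[2])/d[:,2])[:,None]
def proj(P,K,R,t):
    q=(np.atleast_2d(P)@R.T+t)@K.T; return q[:,:2]/q[:,2:]
E
python3 - <<'E'
from h import *
s=r.observe(); print({k:np.round(v,3) for k,v in s.items()}, r.tip_extent)
for n in ["scene","side","wrist"]:
    f,K,R,t=cam(n); cv2.imwrite(f"pics/{n}0.png",f); print(n,K[0,0],-R.T@t,R[2])
E
```

```text
{'time_s': np.float64(0.0), 'joint_pos': array([ 1.199,  0.32 ,  1.566, -0.   ,  1.257, -0.02 ]), 'joint_vel': array([ 0.   , -0.   , -0.003, -0.002, -0.001,  0.   ]), 'joint_torque': array([ 1.0000e-03, -4.1246e+01, -2.3197e+01,  7.3000e-02,  4.6000e-02,
       -0.0000e+00]), 'ee_pos': array([0.198, 0.539, 0.23 ]), 'ee_rot': array([-5.500e-01, -3.093e+00,  3.000e-03]), 'contact_force': array([-0.683, -0.387,  0.535]), 'wrist_torque': array([-0.041,  0.015,  0.023]), 'grip_force': np.float64(0.0), 'opening': np.float64(0.092)} 0.017
scene 478.5006782296701 [ 1.16424743 -0.52490933  0.77125638] [-0.5481301   0.49550975 -0.67381264]
side 399.08922544830824 [ 0.15387359 -0.68812513  0.67728627] [ 0.4170723   0.67835719 -0.60488199]
wrist 343.7509065312998 [0.12370815 0.56673149 0.38449532] [ 0.26809857 -0.0992481  -0.95826561]
```

View pics/scene0.png

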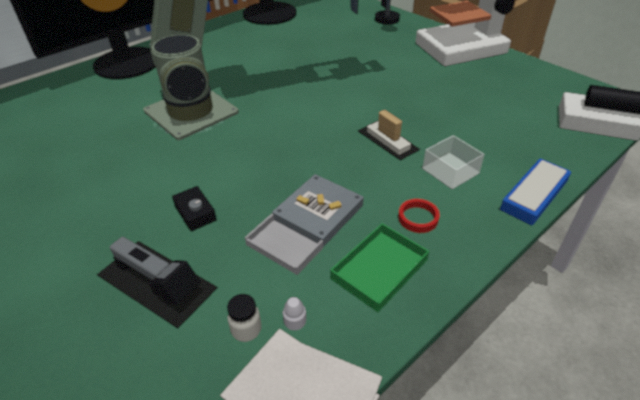

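View pics/side0.png

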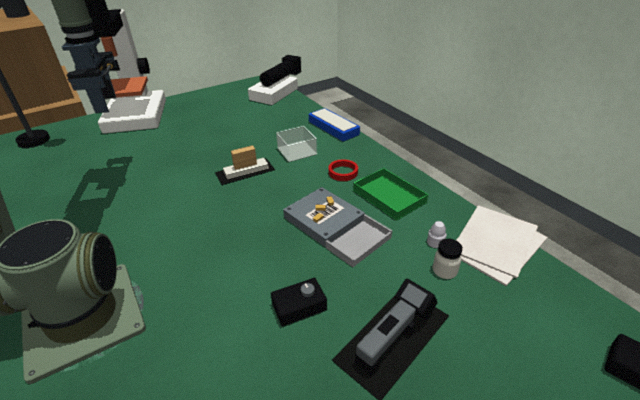

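The scene view shows the scraper at (390,133), the plate at (320,207) with its trough at (285,242), and the scanner at (155,270). The side view shows the same objects at (245,165), (325,212), (358,240) and (395,325).

```bash
python3 - <<'E'
from h import *
f,K,R,t=cam("scene"); g,K2,R2,t2=cam("side")
def p(n,uv,z,side=0): print(n,np.round(ray(uv,z,*((K2,R2,t2) if side else (K,R,t)))[:,:2],3).tolist())
p("plate sc",[(318,177),(363,201),(323,242),(273,208)],.03)
p("plate si",[(321,189),(363,215),(325,235),(284,209)],.03,1)
p("label",[(320,205)],.03);p("label si",[(326,209)],.03,1)
p("scrpad",[(375,123),(419,149),(404,157),(358,131)],.005)
p("scrpad si",[(217,175),(272,165),(274,172),(219,183)],.005,1)
p("grip top",[(390,119)],.08);p("grip top si",[(244,151)],.081,1)
p("scanpad",[(136,239),(216,288),(180,321),(98,273)],.005)
p("scanpad si",[(335,357),(408,296),(448,317),(380,395)],.005,1)
p("dimmer",[(195,205)],.05);p("tape",[(419,214)],.0);p("tray",[(380,265)],.0);p("clear",[(453,165)],0.0);p("jar",[(243,335)],0);p("obj",[(294,325)],0)
E
```

```text
plate sc [[0.507, 0.053], [0.639, 0.071], [0.669, -0.079], [0.517, -0.092]]
plate si [[0.621, 0.069], [0.649, -0.084], [0.529, -0.093], [0.494, 0.048]]
label [[0.582, -0.009]]
label si [[0.584, -0.012]]
scrpad [[0.42, 0.349], [0.583, 0.344], [0.579, 0.288], [0.415, 0.286]]
scrpad si [[0.415, 0.334], [0.579, 0.291], [0.566, 0.253], [0.405, 0.291]]
grip top [[0.507, 0.305]]
grip top si [[0.497, 0.295]]
scanpad [[0.368, -0.354], [0.597, -0.299], [0.615, -0.389], [0.402, -0.454]]
scanpad si [[0.381, -0.355], [0.586, -0.324], [0.617, -0.406], [0.406, -0.454]]
dimmer [[0.41, -0.223]]
tape [[0.736, 0.156]]
tray [[0.775, -0.019]]
clear [[0.682, 0.359]]
jar [[0.715, -0.32]]
obj [[0.762, -0.239]]
```

{"method": "jog_arm", "body": {
  "rows": "-1 -0.9 -0.3 0 0; -1 -0.9 -0.3 0 0; -1 -0.9 -0.3 0 0"
}}

```text
time_s: 0.5
ee_pos: [0.2751, 0.4777, 0.2308]
ee_rot: [0.552, 3.09, -0.003]
contact_force: [-0.3, 0.2, 0.5]
opening: 0.0917
grip_force: 0.0
```

{"method": "jog_arm", "body": {
  "rows": "-1 -0.9 -0.3 0 0; -1 -0.9 -0.3 0 0; -1 -0.9 -0.3 0 0"
}}

```text
time_s: 0.75
ee_pos: [0.3497, 0.4185, 0.231]
ee_rot: [0.554, 3.09, -0.002]
contact_force: [0.4, -0.3, -0.2]
opening: 0.0911
grip_force: 0.0
```

{"method": "jog_arm", "body": {
  "rows": "-1 -0.9 -0.3 0 0; -1 -0.9 -0.3 0 0; -1 -0.9 -0.3 0 0"
}}

```text
time_s: 1.0
ee_pos: [0.4239, 0.3595, 0.2309]
ee_rot: [0.555, 3.09, -0.001]
contact_force: [-0.2, 1.8, 0.7]
opening: 0.0913
grip_force: 0.0
```

{"method": "jog_arm", "body": {
  "rows": "-1 -0.9 -0.3 0 -0.1; -1 -0.9 -0.3 0 -0.1; -1 -0.9 -0.3 0 -0.1; -1 -0.9 -0.3 0 -0.1; -1 -0.9 -0.3 0 -0.1"
}}

```text
time_s: 1.42
ee_pos: [0.4945, 0.3033, 0.2307]
ee_rot: [-0.227, -3.132, -0.001]
contact_force: [-0.6, 0.8, 0.9]
opening: 0.0911
grip_force: 0.0
```

```bash
cat >> h.py <<'E'
def state():
    s=r.observe(); A=Ro.from_rotvec(s["ee_rot"]).as_matrix()
    print("t",round(float(s["time_s"]),2),"pos",np.round(s["ee_pos"],4),"psi",round(np.degrees(np.arctan2(A[1,0],A[0,0]))%360,2),"z",np.round(A[:,2],3),"open",round(float(s["opening"]),4),"grip",round(float(s["grip_force"]),1),"F",np.round(s["contact_force"],1))
    return np.array(s["ee_pos"]),A
def go(target,psi):
    "rows (in normalised units) from the present pose to world target and tool yaw psi (deg)"
    p,A=state(); d=A.T@(np.array(target)-p); p0=np.degrees(np.arctan2(A[1,0],A[0,0]))
    dy=-((psi-p0+180)%360-180); print("shift",np.round(d/.1,3),"turn",round(dy/120,3))
E
python3 - <<'E'
from h import *
state(); print(r.observe()["joint_pos"].round(3))
f,K,R,t=cam("wrist"); cv2.imwrite("pics/w1.png",f)
E
```

```text
t 1.42 pos [0.4945 0.3033 0.2307] psi 171.7 z [-0.001  0.001 -1.   ] open 0.0911 grip 0.0 F [-0.6  0.8  0.9]
[ 5.300e-01  3.280e-01  1.552e+00  1.000e-03  1.262e+00 -8.970e-01]
```

View pics/w1.png

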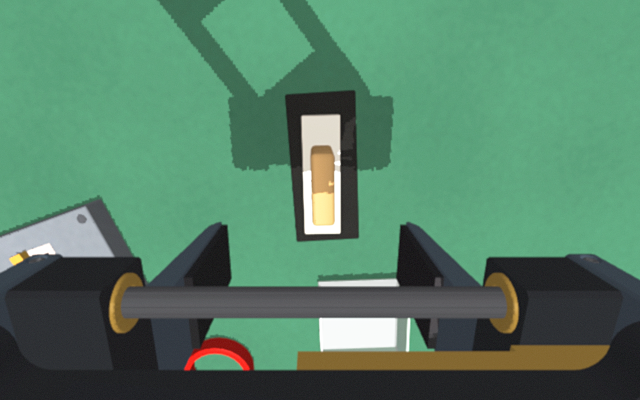

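The wrist view shows the scraper pad's black quad with corners near (287,95), (355,91), (358,238), (297,240), the white foot on it and the wooden bar around (322,187).

```bash
python3 - <<'E'
from h import *
f,K,R,t=cam("wrist"); hsv=cv2.cvtColor(f,cv2.COLOR_BGR2HSV)
roi=np.zeros(f.shape[:2],np.uint8); roi[80:250,270:375]=1
def rect(m,z,name):
    m=cv2.morphologyEx((m*roi).astype(np.uint8),cv2.MORPH_OPEN,np.ones((3,3)))
    c=max(cv2.findContours(m,0,1)[0],key=cv2.contourArea)[:,0]
    P=ray(c,z,K,R,t)[:,:2].astype(np.float32)*1000
    (cx,cy),(w,h),a=cv2.minAreaRect(P); print(name,np.round([cx,cy,w,h,a],1))
rect(hsv[...,2]<42,.005,"pad dark")
nongreen=~((hsv[...,0]>55)&(hsv[...,0]<95)&(hsv[...,1]>70))
rect(nongreen,.005,"pad")
rect((hsv[...,1]<60)&(hsv[...,2]>90),.023,"foot")
rect(((hsv[...,0]<30)&(hsv[...,1]>60)&(hsv[...,2]>60)),.081,"bar(top)")
E
```

```text
pad dark [451.3 318.3  72.6  76.   85.4]
pad [496.6 314.4  73.8 168.1  84.9]
foot [500.  310.7  41.6 132.4  83. ]
bar(top) [495.  311.   20.7  74.6  82.7]
```

{"method": "jog_arm", "body": {
  "rows": "-1 -0.47 -0.95 0 0; -1 -0.47 -0.95 0 0; -1 -0.47 -0.95 0 0"
}}

```text
time_s: 1.77
ee_pos: [0.5272, 0.2012, 0.2311]
ee_rot: [0.221, 3.134, -0.002]
contact_force: [-0.6, 0.2, 0.4]
opening: 0.0909
grip_force: 0.0
```

{"method": "jog_arm", "body": {
  "rows": "-1 -0.47 -0.95 0 0; -1 -0.47 -0.95 0 0; -1 -0.47 -0.95 0 0"
}}

```text
time_s: 2.02
ee_pos: [0.5609, 0.1, 0.2312]
ee_rot: [0.223, 3.133, -0.002]
contact_force: [0.4, 0.4, 0.3]
opening: 0.0914
grip_force: 0.0
```

{"method": "jog_arm", "body": {
  "rows": "-1 -0.47 -0.95 0 -0.13; -1 -0.47 -0.95 0 -0.13; -1 -0.47 -0.95 0 -0.13; -1 -0.47 -0.95 0 -0.13; -1 -0.47 -0.95 0 -0.13; -1 -0.47 -0.95 0 -0.13"
}}

```text
time_s: 2.52
ee_pos: [0.5933, 0.0027, 0.231]
ee_rot: [0.205, -3.134, -0.002]
contact_force: [-1.2, -0.0, -0.2]
opening: 0.0913
grip_force: 0.0
```

```bash
python3 - <<'E'
from h import *
state(); print(r.observe()["joint_pos"].round(3))
f,K,R,t=cam("wrist"); cv2.imwrite("pics/w2.png",f)
E
```

```text
t 2.52 pos [0.5933 0.0027 0.231 ] psi 187.48 z [-0.     0.001 -1.   ] open 0.0913 grip 0.0 F [-1.2 -0.  -0.2]
[-1.500e-02  3.490e-01  1.521e+00  1.000e-03  1.273e+00 -1.717e+00]
```

View pics/w2.png

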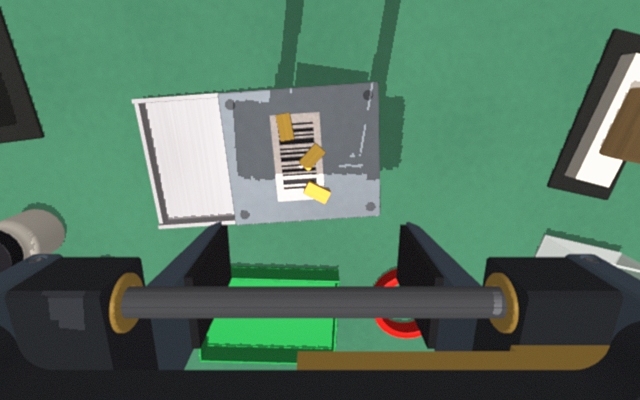

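The wrist view shows the plate with corners (379,83), (380,214), (235,222), (219,95), the trough to its left, the label around (298,157), and the chips at (285,127), (312,157), (317,192).

```bash
python3 - <<'E'
from h import *
f,K,R,t=cam("wrist"); hsv=cv2.cvtColor(f,cv2.COLOR_BGR2HSV)
c=np.array([(379,83),(380,214),(235,222),(219,95)],float)
c=cv2.cornerSubPix(cv2.cvtColor(f,cv2.COLOR_BGR2GRAY),c.astype(np.float32)[:,None],(4,4),(-1,-1),(3,30,.01))[:,0]; print(c.round(1))
P=ray(c,.03,K,R,t)[:,:2]*1000; print(P.round(1), [round(float(np.linalg.norm(P[i]-P[i-1])),1) for i in range(4)])
L=np.array([(-70,85),(70,85),(70,-75),(-70,-75)],float)
lc,pc=L.mean(0),P.mean(0); a=L-lc;b=P-pc
th=np.arctan2((a[:,0]*b[:,1]-a[:,1]*b[:,0]).sum(),(a*b).sum()); Rz=np.array([[np.cos(th),-np.sin(th)],[np.sin(th),np.cos(th)]])
o=pc-Rz@lc; print("origin",o.round(1),"yaw",np.degrees(th).round(2),"res",(L@Rz.T+o-P).round(1).tolist())
roi=np.zeros(f.shape[:2],np.uint8); roi[90:215,230:375]=1
m=((hsv[...,0]>12)&(hsv[...,0]<35)&(hsv[...,1]>120)).astype(np.uint8)*roi
for k in cv2.findContours(m,0,1)[0]:
    if cv2.contourArea(k)<60: continue
    Q=(ray(k[:,0],.04,K,R,t)[:,:2]*1000-o)@Rz
    (x,y),(w,h),an=cv2.minAreaRect(Q.astype(np.float32)); print("chip local",np.round([x,y,w,h,an],1),"ymin/max",Q.min(0).round(0),Q.max(0).round(0))
t3=ray([(137,103),(160,225),(218,96),(234,221)],.02,K,R,t)[:,:2]*1000
print("trough local",((t3-o)@Rz).round(0).tolist())
lm=((hsv[...,1]<40)&(hsv[...,2]>110)).astype(np.uint8)*roi
q=cv2.boundingRect(lm);print(q)
E
```

```text
Traceback (most recent call last):
cv2.error: OpenCV(4.12.0) :-1: error: (-5:Bad argument) in function 'cornerSubPix'
> Overload resolution failed:
>  - Layout of the output array corners is incompatible with cv::Mat
>  - Expected Ptr<cv::UMat> for argument 'corners'
```

```bash
python3 - <<'E'
from h import *
f,K,R,t=cam("wrist"); hsv=cv2.cvtColor(f,cv2.COLOR_BGR2HSV)
c=np.array([(379,83),(380,214),(235,222),(219,95)],float)
P=ray(c,.03,K,R,t)[:,:2]*1000; print(P.round(1), [round(float(np.linalg.norm(P[i]-P[i-1])),1) for i in range(4)])
L=np.array([(-70,85),(70,85),(70,-75),(-70,-75)],float)
lc,pc=L.mean(0),P.mean(0); a=L-lc;b=P-pc
th=np.arctan2((a[:,0]*b[:,1]-a[:,1]*b[:,0]).sum(),(a*b).sum()); Rz=np.array([[np.cos(th),-np.sin(th)],[np.sin(th),np.cos(th)]])
o=pc-Rz@lc; print("origin",o.round(1),"yaw",np.degrees(th).round(2),"res",(L@Rz.T+o-P).round(1).tolist())
roi=np.zeros(f.shape[:2],np.uint8); roi[90:215,230:375]=1
m=((hsv[...,0]>12)&(hsv[...,0]<35)&(hsv[...,1]>120)).astype(np.uint8)*roi
for k in cv2.findContours(m,0,1)[0]:
    if cv2.contourArea(k)<60: continue
    Q=(ray(k[:,0],.04,K,R,t)[:,:2]*1000-o)@Rz
    (x,y),(w,h),an=cv2.minAreaRect(Q.astype(np.float32)); print("chip local",np.round([x,y,w,h,an],1),"min/max",Q.min(0).round(0),Q.max(0).round(0))
t3=ray([(137,103),(160,225)],.02,K,R,t)[:,:2]*1000
print("trough local",((t3-o)@Rz).round(0).tolist())
lb=ray([(271,115),(319,113),(325,198),(278,200)],.03,K,R,t)[:,:2]*1000
print("label local",((lb-o)@Rz).round(1).tolist())
E
```

```text
[[ 494.2   54.1]
 [ 627.8   80.3]
 [ 657.8  -76.3]
 [ 526.  -100.8]] [158.1, 136.2, 159.4, 134.1]
origin [577.4 -15.6] yaw 11.04 res [[-1.8, 0.3], [2.0, 1.0], [2.7, 0.5], [-2.9, -1.8]]
chip local [35.1 16.7 25.8 15.3 58.9] min/max [24.  4.] [47. 30.]
chip local [-1.1 13.7 15.2 26.7 41.6] min/max [-14.   1.] [12. 27.]
chip local [-32.6 -10.4  26.5  14.6   4.8] min/max [-46. -18.] [-19.  -3.]
trough local [[-64.0, -161.0], [69.0, -163.0]]
label local [[-44.4, -24.3], [-43.4, 24.0], [45.9, 25.4], [45.0, -25.4]]
```

{"method": "jog_arm", "body": {
  "rows": "-1 0.14 0.8 0 0; -1 0.14 0.8 0 0"
}}

```text
time_s: 2.83
ee_pos: [0.5693, 0.0794, 0.2309]
ee_rot: [-0.2, 3.135, 0.001]
contact_force: [-0.4, 1.4, 0.1]
opening: 0.0912
grip_force: 0.0
```

{"method": "jog_arm", "body": {
  "rows": "-1 0.14 0.8 0 0; -1 0.14 0.8 0 0"
}}

```text
time_s: 3.0
ee_pos: [0.544, 0.1586, 0.2312]
ee_rot: [-0.205, 3.135, 0.001]
contact_force: [1.0, 0.8, 1.2]
opening: 0.091
grip_force: 0.0
```

{"method": "jog_arm", "body": {
  "rows": "-1 0.14 0.8 0 0; -1 0.14 0.8 0 0"
}}

```text
time_s: 3.17
ee_pos: [0.5194, 0.2364, 0.2313]
ee_rot: [-0.206, 3.134, 0.001]
contact_force: [0.2, 0.3, 0.5]
opening: 0.0914
grip_force: 0.0
```

{"method": "jog_arm", "body": {
  "rows": "-1 0.14 0.8 0.8 0.121; -1 0.14 0.8 0.8 0.121; -1 0.14 0.8 0.8 0.121; -1 0.14 0.8 0.8 0.121; -1 0.14 0.8 0.8 0.121; -1 0.14 0.8 0.8 0.121"
}}

```text
time_s: 3.67
ee_pos: [0.4971, 0.3114, 0.1519]
ee_rot: [0.192, 3.134, 0.001]
contact_force: [-0.1, 0.1, -0.2]
opening: 0.0912
grip_force: 0.0
```

```bash
python3 - <<'E'
from h import *
go([.4985,.311,.055],173)
E
```

```text
t 3.67 pos [0.4971 0.3114 0.1519] psi 173.0 z [ 0.001  0.    -1.   ] open 0.0912 grip 0.0 F [-0.1  0.1 -0.2]
shift [-0.013 -0.003  0.969] turn 0.0
```

{"method": "jog_arm", "body": {
  "rows": "-1 0 0 0.3 0; -1 0 0 0.6 0; -1 0 0 0.8 0; -1 0 0 0.92 0; -1 0 0 0.97 0; -1 0 0 0.97 0"
}}

```text
time_s: 4.17
ee_pos: [0.4975, 0.3102, 0.0542]
ee_rot: [0.196, 3.135, 0.0]
contact_force: [-0.3, -0.3, 0.4]
opening: 0.0907
grip_force: 0.0
```

{"method": "jog_arm", "body": {
  "rows": "-0.3 0 0 0 0; 0 0 0 0 0; 0.2 0 0 0 0; 0.4 0 0 0 0; 0.6 0 0 0 0; 1 0 0 0 0; 1 0 0 0 0; 1 0 0 0 0; 1 0 0 0 0; 1 0 0 0 0"
}}

```text
time_s: 5.0
ee_pos: [0.4969, 0.311, 0.0539]
ee_rot: [-0.194, -3.136, -0.0]
contact_force: [-0.4, -0.3, 0.6]
opening: 0.0274
grip_force: 0.0
```

```bash
python3 - <<'E'
from h import *
state()
E
```

```text
t 5.0 pos [0.4969 0.311  0.0539] psi 172.93 z [-0.  0. -1.] open 0.0274 grip 0.0 F [-0.4 -0.3  0.6]
```

{"method": "jog_arm", "body": {
  "rows": "1 0 0 0 0; 1 0 0 0 0; 1 0 0 0 0; 1 0 0 0 0; 1 0 0 0 0"
}}

```text
time_s: 5.42
ee_pos: [0.4969, 0.311, 0.0539]
ee_rot: [-0.194, -3.136, 0.0]
contact_force: [-0.2, -0.3, -1.1]
opening: 0.0221
grip_force: 30.0
```

{"method": "jog_arm", "body": {
  "rows": "1 0 0 -0.1 0; 1 0 0 -0.3 0; 1 0 0 -0.5 0; 1 0 0 -0.7 0; 1 0 0 -0.7 0; 1 0 0 -0.7 0"
}}

```text
time_s: 5.92
ee_pos: [0.4975, 0.3113, 0.1253]
ee_rot: [0.194, 3.133, 0.003]
contact_force: [-0.6, -0.3, -1.8]
opening: 0.0217
grip_force: 30.0
```

```bash
python3 - <<'E'
from h import *
o=np.array([578,-15.5])/1000; th=np.radians(11); Rz=np.array([[np.cos(th),-np.sin(th)],[np.sin(th),np.cos(th)]])
for y in (.057,-.070,-.08): print(y,(o+Rz@[0,y]).round(4))
go([*(o+Rz@[0,.057]),.124],191)
E
```

```text
0.057 [0.5671 0.0405]
-0.07 [ 0.5914 -0.0842]
-0.08 [ 0.5933 -0.094 ]
t 5.92 pos [0.4975 0.3113 0.1253] psi 172.92 z [ 0.002  0.002 -1.   ] open 0.0217 grip 30.0 F [-0.6 -0.3 -1.8]
shift [-1.025 -2.602  0.01 ] turn -0.151
```

{"method": "jog_arm", "body": {
  "rows": "1 -0.12 -0.3 0 0; 1 -0.24 -0.6 0 0; 1 -0.34 -0.86 0 0"
}}

```text
time_s: 6.17
ee_pos: [0.5191, 0.2199, 0.1224]
ee_rot: [-0.192, -3.133, 0.003]
contact_force: [0.7, -1.8, -0.8]
opening: 0.0218
grip_force: 30.0
```

{"method": "jog_arm", "body": {
  "rows": "1 -0.12 -0.3 0 0; 1 -0.24 -0.6 0 0; 1 -0.34 -0.86 0 0"
}}

```text
time_s: 6.42
ee_pos: [0.5424, 0.1299, 0.1224]
ee_rot: [-0.194, -3.133, 0.002]
contact_force: [-0.1, -0.5, -1.1]
opening: 0.0219
grip_force: 30.0
```

{"method": "jog_arm", "body": {
  "rows": "1 -0.12 -0.3 0 -0.03; 1 -0.24 -0.6 0 -0.07; 1 -0.34 -0.8 0 -0.1; 1 -0.34 -0.86 0 -0.15; 1 -0.34 -0.86 0 -0.15; 1 -0.34 -0.86 0 -0.15; 1 -0.34 -0.86 0 -0.15"
}}

```text
time_s: 7.0
ee_pos: [0.5656, 0.0431, 0.1231]
ee_rot: [0.296, -3.126, -0.001]
contact_force: [-0.3, 0.7, -1.3]
opening: 0.0217
grip_force: 30.0
```

```bash
python3 - <<'E'
from h import *
go([.5671,.0425,.081],191)
f,K,R,t=cam("wrist"); cv2.imwrite("pics/w3.png",f)
E
```

```text
t 7.0 pos [0.5656 0.0431 0.1231] psi 190.83 z [-0.002  0.    -1.   ] open 0.0217 grip 30.0 F [-0.3  0.7 -1.3]
shift [-0.014 -0.009  0.421] turn -0.001
```

View pics/w3.png

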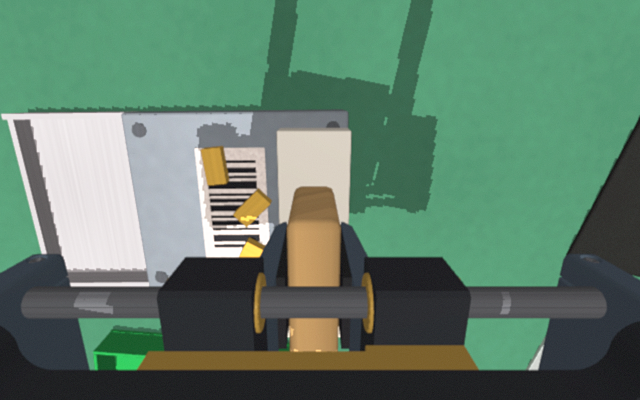

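The view shows the foot (278–350 columns) hovering just behind all three chips (columns 200–270), parallel to the plate.

{"method": "jog_arm", "body": {
  "rows": "1 0 0 0.15 0; 1 0 0 0.3 0; 1 0 0 0.4 0; 1 0 0 0.43 0; 1 0 0 0.43 0; 1 0 0 0.43 0"
}}

```text
time_s: 7.55
ee_pos: [0.5667, 0.0428, 0.0813]
ee_rot: [-0.299, 3.127, 0.0]
contact_force: [0.5, 0.4, -0.5]
opening: 0.0222
grip_force: 30.0
```

{"method": "jog_arm", "body": {
  "rows": "1 0 -0.04 0 0; 1 0 -0.1 0 0; 1 0 -0.18 0 0; 1 0 -0.26 0 0; 1 0 -0.34 0 0; 1 0 -0.42 0 0; 1 0 -0.5 0 0; 1 0 -0.58 0 0; 1 0 -0.66 0 0; 1 0 -0.74 0 0; 1 0 -0.82 0 0; 1 0 -0.9 0 0"
}}

```text
time_s: 8.55
ee_pos: [0.5835, -0.0467, 0.0809]
ee_rot: [0.299, -3.127, -0.0]
contact_force: [0.4, 0.2, -0.7]
opening: 0.0221
grip_force: 30.0
```

```bash
python3 - <<'E'
from h import *
go([.5933,-.092,.081],191)
f,K,R,t=cam("wrist"); cv2.imwrite("pics/w4.png",f)
E
```

```text
t 8.55 pos [ 0.5835 -0.0467  0.0809] psi 190.92 z [-0.  0. -1.] open 0.0221 grip 30.0 F [ 0.4  0.2 -0.7]
shift [-0.01  -0.463 -0.001] turn -0.001
```

View pics/w4.png

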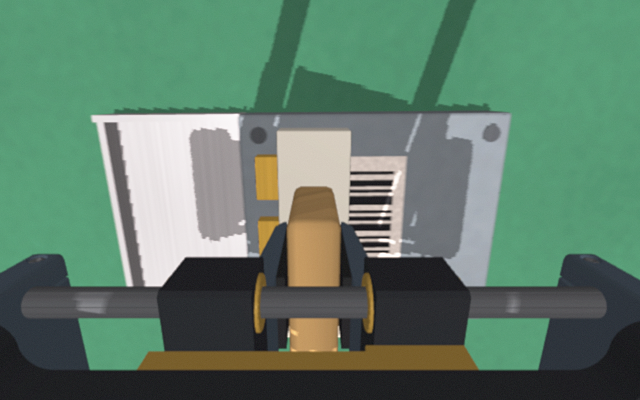

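Two chips are visible lined up against the foot's front face at (267,178) and (268,238), near the trough edge. The sweep continues.

{"method": "jog_arm", "body": {
  "rows": "1 0 -0.08 0 0; 1 0 -0.15 0 0; 1 0 -0.22 0 0; 1 0 -0.28 0 0; 1 0 -0.34 0 0; 1 0 -0.4 0 0; 1 0 -0.46 0 0; 1 0 -0.5 0 0; 1 0 -0.5 0 0; 1 0 -0.5 0 0; 1 0 -0.3 0 0; 1 0 -0.2 0 0"
}}

```text
time_s: 9.6
ee_pos: [0.5866, -0.0644, 0.0808]
ee_rot: [0.298, -3.127, -0.002]
contact_force: [-0.4, -0.0, -1.6]
opening: 0.022
grip_force: 30.0
```

{"method": "jog_arm", "body": {
  "rows": "1 0 0 -0.2 0; 1 0 0 -0.5 0; 1 0 0 -0.6 0; 1 0 0 -0.6 0"
}}

```text
time_s: 9.93
ee_pos: [0.5891, -0.0654, 0.144]
ee_rot: [-0.3, 3.12, -0.002]
contact_force: [0.8, 0.1, -0.8]
opening: 0.0221
grip_force: 30.0
```

```bash
python3 - <<'E'
from h import *
state()
f,K,R,t=cam("scene"); g,*_=cam("side"); 
a=cv2.resize(f[160:280,220:390],None,fx=2.3,fy=2.3,interpolation=2); b=cv2.resize(g[170:290,260:430],None,fx=2.3,fy=2.3,interpolation=2)
cv2.imwrite("pics/c5.png",np.hstack([a,b]))
E
```

```text
t 9.93 pos [ 0.5891 -0.0654  0.144 ] psi 190.98 z [ 0.007 -0.001 -1.   ] open 0.0221 grip 30.0 F [ 0.8  0.1 -0.8]
```

View pics/c5.png

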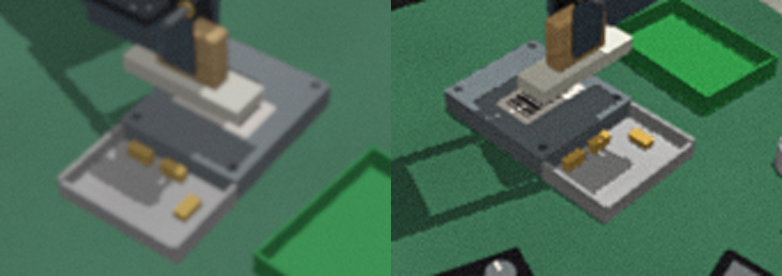

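The crops show all three chips lying in the trough, at (140,152), (173,170) and (187,207) in the left one. The label is clear.

{"method": "jog_arm", "body": {
  "rows": "1 0.02 0.3 0 0; 1 0.03 0.65 0 0; 1 0.045 0.96 0 0"
}}

```text
time_s: 10.28
ee_pos: [0.5629, 0.0287, 0.1388]
ee_rot: [0.296, -3.124, -0.001]
contact_force: [-0.3, 1.7, -0.2]
opening: 0.022
grip_force: 30.0
```

{"method": "jog_arm", "body": {
  "rows": "1 0.02 0.32 0 0; 1 0.03 0.65 0 0; 1 0.045 0.96 0 0"
}}

```text
time_s: 10.53
ee_pos: [0.5402, 0.1225, 0.1389]
ee_rot: [0.298, -3.124, 0.0]
contact_force: [0.2, -0.1, -1.1]
opening: 0.0218
grip_force: 30.0
```

{"method": "jog_arm", "body": {
  "rows": "1 0.02 0.32 0 0; 1 0.03 0.65 0 0; 1 0.045 0.96 0 0"
}}

```text
time_s: 10.78
ee_pos: [0.5176, 0.2158, 0.1389]
ee_rot: [0.299, -3.124, 0.001]
contact_force: [0.7, -0.2, -1.3]
opening: 0.0218
grip_force: 30.0
```

{"method": "jog_arm", "body": {
  "rows": "1 0.02 0.3 0 0.04; 1 0.03 0.6 0 0.08; 1 0.045 0.9 0 0.12; 1 0.045 0.97 0 0.15; 1 0.045 0.97 0 0.15; 1 0.045 0.97 0 0.15; 1 0.045 0.97 0 0.15"
}}

```text
time_s: 11.37
ee_pos: [0.4962, 0.3079, 0.1398]
ee_rot: [-0.192, -3.134, 0.003]
contact_force: [0.3, 0.6, -0.5]
opening: 0.0214
grip_force: 30.0
```

```bash
python3 - <<'E'
from h import *
go([.4960,.3125,.054],173)
E
```

```text
t 11.37 pos [0.4962 0.3079 0.1398] psi 172.97 z [-0.002 -0.002 -1.   ] open 0.0214 grip 30.0 F [ 0.3  0.6 -0.5]
shift [0.006 0.047 0.858] turn -0.0
```

Descend, slow near the end.

{"method": "jog_arm", "body": {
  "rows": "1 0 0.05 0.2 0; 1 0 0.05 0.4 0; 1 0 0.05 0.6 0; 1 0 0.05 0.72 0; 1 0 0.05 0.78 0; 1 0 0.05 0.81 0; 1 0 0.05 0.83 0; 1 0 0.05 0.845 0; 1 0 0.05 0.855 0; 1 0 0.05 0.855 0; 1 0 0.05 0.855 0"
}}

```text
time_s: 12.28
ee_pos: [0.4974, 0.3142, 0.056]
ee_rot: [0.194, 3.135, 0.001]
contact_force: [-0.8, 0.6, -1.0]
opening: 0.0216
grip_force: 30.0
```

```bash
python3 - <<'E'
from h import *
state()
E
```

```text
t 12.28 pos [0.4974 0.3142 0.056 ] psi 172.93 z [ 0.001  0.001 -1.   ] open 0.0216 grip 30.0 F [-0.8  0.6 -1. ]
```

{"method": "jog_arm", "body": {
  "rows": "1 0 0 0.005 0; 1 0 0 0.01 0; 1 0 0 0.015 0; 1 0 0 0.02 0; 1 0 0 0.02 0; 1 0 0 0.02 0; 1 0 0 0.02 0"
}}

```text
time_s: 12.87
ee_pos: [0.4972, 0.3141, 0.0539]
ee_rot: [0.194, 3.135, 0.001]
contact_force: [-0.1, 0.4, 3.2]
opening: 0.0221
grip_force: 30.0
```

```bash
python3 - <<'E'
from h import *
state()
E
```

```text
t 12.87 pos [0.4972 0.3141 0.0539] psi 172.93 z [ 0.  0. -1.] open 0.0221 grip 30.0 F [-0.1  0.4  3.2]
```

{"method": "jog_arm", "body": {
  "rows": "0.5 0 0 0 0; 0.4 0 0 0 0; 0.2 0 0 0 0; 0 0 0 0 0; -0.3 0 0 0 0; -0.6 0 0 0 0; -1 0 0 0 0; -1 0 0 0 0; -1 0 0 0 0; -1 0 0 0 0"
}}

```text
time_s: 13.7
ee_pos: [0.4972, 0.314, 0.0535]
ee_rot: [0.194, 3.136, 0.0]
contact_force: [0.5, -0.4, 0.6]
opening: 0.0778
grip_force: 0.0
```

{"method": "jog_arm", "body": {
  "rows": "-1 0 0 -0.15 0; -1 0 0 -0.4 0; -1 0 0 -0.7 0; -1 0 0 -1 0; -1 0 0 -1 0"
}}

```text
time_s: 14.12
ee_pos: [0.5002, 0.3159, 0.1598]
ee_rot: [0.193, 3.126, 0.011]
contact_force: [1.1, 1.0, -0.6]
opening: 0.0911
grip_force: 0.0
```

{"method": "jog_arm", "body": {
  "rows": "-1 0 0 -0.4 0; -1 0 0 -0.8 0; -1 0 0 -0.8 0"
}}

```text
time_s: 14.37
ee_pos: [0.5004, 0.316, 0.2414]
ee_rot: [0.193, 3.123, 0.014]
contact_force: [1.3, 1.1, -0.0]
opening: 0.0912
grip_force: 0.0
```

```bash
python3 - <<'E'
from h import *
go([.45,-.36,.231],13)
f,K,R,t=cam("wrist"); hsv=cv2.cvtColor(f,cv2.COLOR_BGR2HSV)
roi=np.zeros(f.shape[:2],np.uint8); roi[60:250,250:395]=1
def rect(m,z,name):
    m=cv2.morphologyEx((m*roi).astype(np.uint8),cv2.MORPH_OPEN,np.ones((3,3)))
    c=max(cv2.findContours(m,0,1)[0],key=cv2.contourArea)[:,0]
    P=ray(c,z,K,R,t)[:,:2].astype(np.float32)*1000
    (cx,cy),(w,h),a=cv2.minAreaRect(P); print(name,np.round([cx,cy,w,h,a],1))
rect(~((hsv[...,0]>55)&(hsv[...,0]<95)&(hsv[...,1]>70)),.005,"pad")
rect((hsv[...,1]<60)&(hsv[...,2]>90),.023,"foot")
E
```

```text
t 14.37 pos [0.5004 0.316  0.2414] psi 172.92 z [ 0.013  0.008 -1.   ] open 0.0912 grip 0.0 F [ 1.3  1.1 -0. ]
shift [-0.331 -6.771  0.045] turn 1.333
pad [496.6 314.3  73.3 167.8  85. ]
foot [500.  312.9  41.8 131.7  83.6]
```

{"method": "jog_arm", "body": {
  "rows": "-1 -0.05 -0.4 0 0; -1 -0.05 -0.8 0 0; -1 -0.05 -0.96 0 0"
}}

```text
time_s: 14.67
ee_pos: [0.4886, 0.2144, 0.2318]
ee_rot: [-0.195, -3.132, 0.006]
contact_force: [-0.5, 0.6, -0.2]
opening: 0.0908
grip_force: 0.0
```

{"method": "jog_arm", "body": {
  "rows": "-1 -0.05 -0.4 0 0; -1 -0.05 -0.8 0 0; -1 -0.05 -0.96 0 0"
}}

```text
time_s: 14.92
ee_pos: [0.4816, 0.1184, 0.2319]
ee_rot: [-0.197, -3.132, 0.005]
contact_force: [-1.7, -0.2, -0.4]
opening: 0.0913
grip_force: 0.0
```

{"method": "jog_arm", "body": {
  "rows": "-1 -0.05 -0.4 0 0; -1 -0.05 -0.8 0 0; -1 -0.05 -0.96 0 0"
}}

```text
time_s: 15.17
ee_pos: [0.4749, 0.0227, 0.232]
ee_rot: [-0.197, -3.132, 0.003]
contact_force: [-0.2, 0.9, -0.7]
opening: 0.0913
grip_force: 0.0
```

{"method": "jog_arm", "body": {
  "rows": "-1 -0.05 -0.4 0 0; -1 -0.05 -0.8 0 0; -1 -0.05 -0.96 0 0"
}}

```text
time_s: 15.42
ee_pos: [0.4683, -0.0731, 0.232]
ee_rot: [-0.197, -3.133, 0.003]
contact_force: [0.4, 0.6, -0.7]
opening: 0.0909
grip_force: 0.0
```

{"method": "jog_arm", "body": {
  "rows": "-1 -0.05 -0.4 0 0; -1 -0.05 -0.8 0 0; -1 -0.05 -0.96 0 0"
}}

```text
time_s: 15.67
ee_pos: [0.4617, -0.1691, 0.2319]
ee_rot: [-0.198, -3.133, 0.002]
contact_force: [0.6, -0.1, -0.6]
opening: 0.0917
grip_force: 0.0
```

{"method": "jog_arm", "body": {
  "rows": "-1 -0.05 -0.4 0 0; -1 -0.05 -0.8 0 0; -1 -0.05 -0.96 0 0"
}}

```text
time_s: 15.92
ee_pos: [0.4549, -0.2651, 0.2318]
ee_rot: [-0.198, -3.133, 0.002]
contact_force: [0.2, 0.2, 0.3]
opening: 0.091
grip_force: 0.0
```

{"method": "jog_arm", "body": {
  "rows": "-1 -0.05 -0.4 0 0; -1 -0.05 -0.8 0 0; -1 -0.05 -0.96 0 0"
}}

```text
time_s: 16.17
ee_pos: [0.448, -0.3612, 0.2315]
ee_rot: [-0.198, -3.133, 0.001]
contact_force: [0.1, 0.2, 1.5]
opening: 0.0912
grip_force: 0.0
```

{"method": "jog_arm", "body": {
  "rows": "-1 0 0 0 0.666; -1 0 0 0 0.666; -1 0 0 0 0.666; -1 0 0 0 0.666; -1 0 0 0 0.666; -1 0 0 0 0.666; -1 0 0 0 0.666; -1 0 0 0 0.666; -1 0 0 0 0.666; -1 0 0 0 0.666; -1 0 0 0 0.666; -1 0 0 0 0.666"
}}

```text
time_s: 17.17
ee_pos: [0.4487, -0.3564, 0.232]
ee_rot: [-2.164, -2.274, -0.0]
contact_force: [0.2, -0.4, -0.1]
opening: 0.0914
grip_force: 0.0
```

{"method": "jog_arm", "body": {
  "rows": "-1 0 0 0 0.666; -1 0 0 0 0.666; -1 0 0 0 0.666; -1 0 0 0 0.666; -1 0 0 0 0.666; -1 0 0 0 0.666; -1 0 0 0 0.666; -1 0 0 0 0.666; -1 0 0 0 0.666; -1 0 0 0 0.666; -1 0 0 0 0.666; -1 0 0 0 0.666"
}}

```text
time_s: 18.17
ee_pos: [0.4488, -0.3567, 0.2325]
ee_rot: [-3.12, -0.357, 0.002]
contact_force: [-0.3, -0.1, -0.0]
opening: 0.0913
grip_force: 0.0
```

```bash
python3 - <<'E'
from h import *
state(); print(r.observe()["joint_pos"].round(2))
f,K,R,t=cam("wrist"); cv2.imwrite("pics/w6.png",f)
E
```

```text
t 18.17 pos [ 0.4488 -0.3567  0.2325] psi 13.06 z [-0.001  0.001 -1.   ] open 0.0913 grip 0.0 F [-0.3 -0.1 -0. ]
[-0.69  0.32  1.56  0.    1.26  0.65]
```

View pics/w6.png

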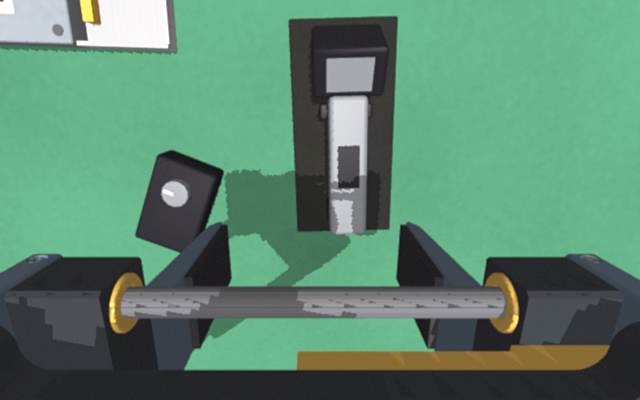

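The wrist view shows the scanner pad with corners (290,17), (397,16), (389,229), (298,231). The handle runs along columns 329–367 from row 95 to 233, and the head is at (348,62).

```bash
python3 - <<'E'
from h import *
f,K,R,t=cam("wrist"); 
P=ray([(290,17),(397,16),(389,229),(298,231)],.005,K,R,t)[:,:2]*1000
print(P.round(1),[round(float(np.linalg.norm(P[i]-P[i-1])),1) for i in range(4)])
c=P.mean(0); x=(P[0]+P[1]-P[2]-P[3])/2; yaw=np.degrees(np.arctan2(x[1],x[0])); print("pad",c.round(1),yaw.round(2))
u=x/np.linalg.norm(x); v=np.array([-u[1],u[0]])
H=ray([(329,100),(368,100),(330,232),(366,232)],.067,K,R,t)[:,:2]*1000
print("handle local",np.round([[(h-c)@u,(h-c)@v] for h in H],1).tolist())
W=ray([(331,57),(375,57),(371,93),(327,93)],.08,K,R,t)[:,:2]*1000
print("head",np.round([[(h-c)@u,(h-c)@v] for h in W],1).tolist())
a=c-15*u; print("scanner exp",a.round(1))
go([*(a/1000),.06],yaw)
E
```

```text
[[ 598.1 -298.3]
 [ 623.4 -402.4]
 [ 402.5 -460.5]
 [ 375.3 -355.7]] [230.1, 107.1, 228.4, 108.3]
pad [ 499.8 -379.2] 14.59
handle local [[35.3, 18.0], [34.5, -16.9], [-91.5, 18.5], [-92.4, -17.5]]
head [[69.7, 16.5], [68.8, -20.0], [40.3, -17.4], [41.3, 20.2]]
scanner exp [ 485.3 -383. ]
t 18.27 pos [ 0.4489 -0.3568  0.2328] psi 13.32 z [-0.001  0.001 -1.   ] open 0.0912 grip 0.0 F [ 0.1 -0.8  0.1]
shift [0.295 0.34  1.727] turn -0.011
```

{"method": "jog_arm", "body": {
  "rows": "-1 0.345 0.34 0 -0.011; -1 0.345 0.34 0.3 -0.011; -1 0.345 0.34 0.6 -0.011; -1 0.345 0.34 0.9 -0.011; -1 0.345 0.34 0.9 -0.011; -1 0.345 0.34 0.9 -0.011"
}}

```text
time_s: 18.77
ee_pos: [0.4897, -0.3818, 0.142]
ee_rot: [-3.113, -0.397, 0.004]
contact_force: [-0.2, -1.0, 0.4]
opening: 0.0911
grip_force: 0.0
```

```bash
python3 - <<'E'
from h import *
go([.4901,-.3817,.052],14.6)
E
```

```text
t 18.77 pos [ 0.4897 -0.3818  0.142 ] psi 14.53 z [-0.003  0.003 -1.   ] open 0.0911 grip 0.0 F [-0.2 -1.   0.4]
shift [0.007 0.003 0.9  ] turn -0.001
```

{"method": "jog_arm", "body": {
  "rows": "-1 0 0 0.3 0; -1 0 0 0.6 0; -1 0 0 0.8 0; -1 0 0 0.9 0; -1 0 0 0.9 0; -1 0 0 0.9 0"
}}

```text
time_s: 19.27
ee_pos: [0.4915, -0.3834, 0.0552]
ee_rot: [3.115, 0.394, 0.003]
contact_force: [0.4, -0.3, 0.4]
opening: 0.0911
grip_force: 0.0
```

{"method": "jog_arm", "body": {
  "rows": "-0.3 0 0 0 0; 0 0 0 0 0; 0.1 0 0 0 0; 0.2 0 0 0 0; 0.4 0 0 0 0; 0.6 0 0 0 0; 0.8 0 0 0 0; 1 0 0 0 0; 1 0 0 0 0; 1 0 0 0 0; 1 0 0 0 0; 1 0 0 0 0"
}}

```text
time_s: 20.27
ee_pos: [0.4903, -0.3822, 0.0533]
ee_rot: [-3.116, -0.394, 0.0]
contact_force: [0.3, 1.2, 0.8]
opening: 0.0358
grip_force: 30.0
```

```bash
python3 - <<'E'
from h import *
state()
E
```

```text
t 20.27 pos [ 0.4903 -0.3822  0.0533] psi 14.4 z [-0.     0.001 -1.   ] open 0.0358 grip 30.0 F [0.3 1.2 0.8]
```

{"method": "jog_arm", "body": {
  "rows": "1 0 0 -0.1 0; 1 0 0 -0.3 0; 1 0 0 -0.55 0; 1 0 0 -0.8 0; 1 0 0 -1 0; 1 0 0 -1 0; 1 0 0 -1 0"
}}

```text
time_s: 20.85
ee_pos: [0.4907, -0.383, 0.1544]
ee_rot: [3.115, 0.394, 0.003]
contact_force: [-1.7, 0.2, -3.3]
opening: 0.0361
grip_force: 30.0
```

{"method": "jog_arm", "body": {
  "rows": "1 0.02 -0.15 0 0; 1 0.04 -0.4 0 0; 1 0.06 -0.65 0 0; 1 0.08 -0.84 0 0"
}}

```text
time_s: 21.18
ee_pos: [0.4753, -0.2969, 0.1509]
ee_rot: [-3.113, -0.393, 0.006]
contact_force: [-0.6, -0.5, -2.4]
opening: 0.0361
grip_force: 30.0
```

{"method": "jog_arm", "body": {
  "rows": "1 0.02 -0.25 0 0; 1 0.04 -0.5 0 0; 1 0.06 -0.75 0 0; 1 0.08 -0.84 0 0"
}}

```text
time_s: 21.52
ee_pos: [0.4615, -0.2125, 0.1513]
ee_rot: [-3.112, -0.395, 0.008]
contact_force: [-0.6, -0.6, -3.1]
opening: 0.036
grip_force: 30.0
```

{"method": "jog_arm", "body": {
  "rows": "1 0.02 -0.25 0 0; 1 0.04 -0.5 0 0; 1 0.06 -0.75 0 0; 1 0.08 -0.84 0 0"
}}

```text
time_s: 21.85
ee_pos: [0.4491, -0.1302, 0.152]
ee_rot: [-3.114, -0.396, 0.006]
contact_force: [-0.8, 0.0, -1.9]
opening: 0.0361
grip_force: 30.0
```

{"method": "jog_arm", "body": {
  "rows": "1 0.02 -0.25 0 0; 1 0.04 -0.5 0 0; 1 0.06 -0.75 0 0; 1 0.08 -0.84 0 0; 1 0.08 -0.84 0 0; 1 0.08 -0.84 0 0; 1 0.08 -0.84 0 0"
}}

```text
time_s: 22.43
ee_pos: [0.4384, -0.0501, 0.1532]
ee_rot: [3.116, 0.393, 0.0]
contact_force: [0.8, -0.8, -3.0]
opening: 0.036
grip_force: 30.0
```

```bash
python3 - <<'E'
from h import *
p,A=state(); u=A[:2,0]; print("aim tcp",(np.array([.578,-.0155])-.144*u).round(4))
go([*(np.array([.578,-.0155])-.144*u),.144],14.4)
f,K,R,t=cam("scene"); g,*_=cam("side"); 
a=cv2.resize(f[130:280,220:390],None,fx=2.3,fy=2.3,interpolation=2); b=cv2.resize(g[140:290,260:430],None,fx=2.3,fy=2.3,interpolation=2)
cv2.imwrite("pics/c7.png",np.hstack([a,b]))
E
```

```text
t 22.43 pos [ 0.4384 -0.0501  0.1532] psi 14.39 z [ 0.    -0.001 -1.   ] open 0.036 grip 30.0 F [ 0.8 -0.8 -3. ]
aim tcp [ 0.4385 -0.0513]
t 22.43 pos [ 0.4384 -0.0501  0.1532] psi 14.39 z [ 0.    -0.001 -1.   ] open 0.036 grip 30.0 F [ 0.8 -0.8 -3. ]
shift [-0.002  0.011  0.092] turn -0.0
```

View pics/c7.png

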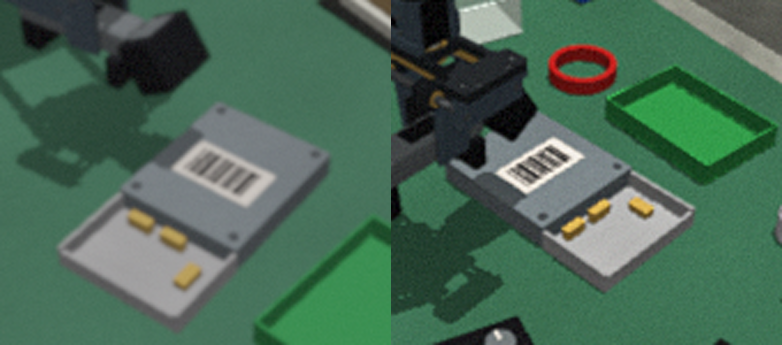

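The crops show the scanner's head hovering over the plate's near edge, the label clear, and all three chips flat in the trough. I'll check the label's middle once more from both fixed views.

```bash
python3 - <<'E'
from h import *
for n,(x0,y0,x1,y1) in {"scene":(290,185,345,225),"side":(300,190,350,230)}.items():
    f,K,R,t=cam(n); h=cv2.cvtColor(f,cv2.COLOR_BGR2HSV); m=np.zeros(f.shape[:2],np.uint8)
    V=h[...,2][y0:y1,x0:x1]; m[y0:y1,x0:x1]=(V>150)
    m=cv2.morphologyEx(m,cv2.MORPH_CLOSE,np.ones((5,5)))
    c=max(cv2.findContours(m,0,1)[0],key=cv2.contourArea)[:,0]
    (x,y),(w,hh),a=cv2.minAreaRect((ray(c,.03,K,R,t)[:,:2]*1000).astype(np.float32)); print(n,np.round([x,y,w,hh,a],1))
E
```

```text
scene [576.9 -13.   92.7  54.4  11.1]
side [577.8 -16.4  94.2  55.2  11.9]
```

{"method": "jog_arm", "body": {
  "rows": "1 0 0.01 0.04 0; 1 0 0.01 0.07 0; 1 0 0.01 0.09 0; 1 0 0.01 0.09 0; 1 0 0.01 0.09 0; 1 0 0.01 0.09 0; 1 0 0.01 0.09 0; 1 0 0.01 0.09 0; 1 0 0.01 0.09 0; 1 0 0.01 0.09 0; 1 0 0.01 0.09 0; 1 0 0.01 0.09 0"
}}

```text
time_s: 23.63
ee_pos: [0.4381, -0.0501, 0.1445]
ee_rot: [-3.117, -0.394, -0.0]
contact_force: [-0.2, -0.6, -2.4]
opening: 0.0359
grip_force: 30.0
```

{"method": "jog_arm", "body": {
  "rows": "1 0 0 0 0; 1 0 0 0 0; 1 0 0 0 0; 1 0 0 0 0; 1 0 0 0 0; 1 0 0 0 0; 1 0 0 0 0; 1 0 0 0 0; 1 0 0 0 0; 1 0 0 0 0; 1 0 0 0 0; 1 0 0 0 0"
}}

```text
time_s: 24.63
ee_pos: [0.4381, -0.0501, 0.1444]
ee_rot: [-3.117, -0.394, -0.0]
contact_force: [1.0, 0.6, -1.5]
opening: 0.0362
grip_force: 30.0
```

{"method": "jog_arm", "body": {
  "rows": "1 0 0 0 0; 1 0 0 0 0; 1 0 0 0 0; 1 0 0 0 0; 1 0 0 0 0; 1 0 0 0 0; 1 0 0 0 0; 1 0 0 0 0; 1 0 0 0 0; 1 0 0 0 0; 1 0 0 0 0; 1 0 0 0 0"
}}

```text
time_s: 25.63
ee_pos: [0.4381, -0.0501, 0.1444]
ee_rot: [-3.117, -0.394, -0.0]
contact_force: [-0.2, -0.1, -2.7]
opening: 0.0358
grip_force: 30.0
```

```bash
python3 - <<'E'
from h import *
go([.4903,-.3822,.153],14.4)
f,*_=cam("scene"); g,*_=cam("side")
a=cv2.resize(f[130:280,200:370],None,fx=2.3,fy=2.3,interpolation=2); b=cv2.resize(g[140:290,260:430],None,fx=2.3,fy=2.3,interpolation=2)
cv2.imwrite("pics/c8.png",np.hstack([a,b]))
E
```

```text
t 25.63 pos [ 0.4381 -0.0501  0.1444] psi 14.4 z [ 0.  0. -1.] open 0.0358 grip 30.0 F [-0.2 -0.1 -2.7]
shift [-0.32   3.347 -0.086] turn -0.0
```

View pics/c8.png

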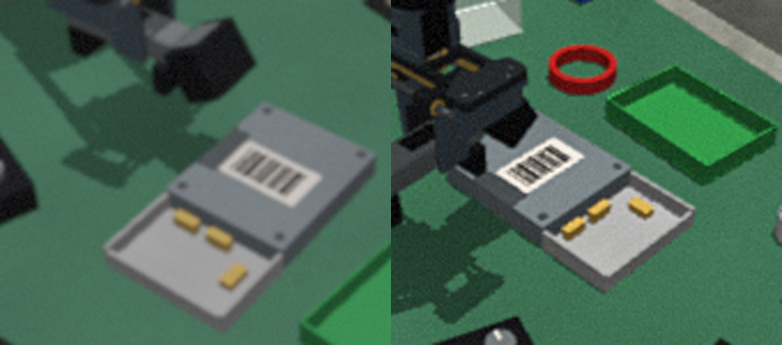

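```bash
python3 - <<'E'
from h import *
p,A=state(); u=A[:,0]; v=np.array([-u[1],u[0],0]); o=p-.005*u; o[2]=p[2]-.0533+.005
for n,x0,y0 in (("scene",200,130),("side",260,140)):
    f,K,R,t=cam(n)
    for q in ([.099,0,.021],[.099,.032,.021],[.099,-.032,.021],[.12,-.032,.05],[.05,-.018,.062],[-.067,0,0],[.04,-.018,0]):
        P=o+q[0]*u+q[1]*v+[0,0,q[2]]; print(n,q,((proj(P,K,R,t)[0]-[x0,y0])*2.3).round(0))
E
```

```text
t 25.73 pos [ 0.4381 -0.0501  0.1444] psi 14.41 z [ 0.  0. -1.] open 0.0355 grip 30.0 F [ 0.1 -0.  -1.7]
scene [0.099, 0, 0.021] [223.  86.]
scene [0.099, 0.032, 0.021] [242.  68.]
scene [0.099, -0.032, 0.021] [203. 105.]
scene [0.12, -0.032, 0.05] [220.  88.]
scene [0.05, -0.018, 0.062] [166.  44.]
scene [-0.067, 0, 0] [90. 47.]
scene [0.04, -0.018, 0] [163.  92.]
side [0.099, 0, 0.021] [114. 119.]
side [0.099, 0.032, 0.021] [ 92. 107.]
side [0.099, -0.032, 0.021] [136. 132.]
side [0.12, -0.032, 0.05] [150.  99.]
side [0.05, -0.018, 0.062] [ 90. 115.]
side [-0.067, 0, 0] [-10. 215.]
side [0.04, -0.018, 0] [ 86. 169.]
```

{"method": "jog_arm", "body": {
  "rows": "1 -0.02 0.15 -0.09 0; 1 -0.04 0.4 -0.09 0; 1 -0.06 0.65 -0.09 0; 1 -0.08 0.84 -0.09 0"
}}

```text
time_s: 26.17
ee_pos: [0.4518, -0.1349, 0.1537]
ee_rot: [3.116, 0.394, 0.002]
contact_force: [-0.4, 0.1, -3.0]
opening: 0.0359
grip_force: 30.0
```

{"method": "jog_arm", "body": {
  "rows": "1 -0.02 0.25 0 0; 1 -0.04 0.5 0 0; 1 -0.06 0.75 0 0; 1 -0.08 0.84 0 0"
}}

```text
time_s: 26.5
ee_pos: [0.4654, -0.2198, 0.1535]
ee_rot: [3.115, 0.391, 0.002]
contact_force: [-0.0, -0.7, -3.2]
opening: 0.0358
grip_force: 30.0
```

{"method": "jog_arm", "body": {
  "rows": "1 -0.02 0.25 0 0; 1 -0.04 0.5 0 0; 1 -0.06 0.75 0 0; 1 -0.08 0.84 0 0"
}}

```text
time_s: 26.83
ee_pos: [0.4783, -0.3027, 0.1533]
ee_rot: [3.115, 0.392, 0.002]
contact_force: [0.2, 0.5, -2.3]
opening: 0.0362
grip_force: 30.0
```

{"method": "jog_arm", "body": {
  "rows": "1 -0.02 0.25 0 0; 1 -0.04 0.5 0 0; 1 -0.06 0.75 0 0; 1 -0.08 0.84 0 0; 1 -0.08 0.84 0 0; 1 -0.08 0.84 0 0; 1 -0.08 0.84 0 0"
}}

```text
time_s: 27.42
ee_pos: [0.4902, -0.3817, 0.1532]
ee_rot: [-3.115, -0.395, 0.001]
contact_force: [0.1, -0.2, -2.6]
opening: 0.036
grip_force: 30.0
```

```bash
python3 - <<'E'
from h import *
go([.4925,-.3817,.0563],14.4)
E
```

```text
t 27.42 pos [ 0.4902 -0.3817  0.1532] psi 14.44 z [-0.001  0.002 -1.   ] open 0.036 grip 30.0 F [ 0.1 -0.2 -2.6]
shift [0.023 0.007 0.969] turn 0.0
```

{"method": "jog_arm", "body": {
  "rows": "1 0 0 0.25 0; 1 0 0 0.5 0; 1 0 0 0.7 0; 1 0 0 0.82 0; 1 0 0 0.88 0; 1 0 0 0.92 0; 1 0 0 0.94 0; 1 0 0 0.955 0; 1 0 0 0.965 0; 1 0 0 0.97 0; 1 0 0 0.97 0; 1 0 0 0.97 0"
}}

```text
time_s: 28.42
ee_pos: [0.4908, -0.3836, 0.0568]
ee_rot: [3.116, 0.394, 0.001]
contact_force: [0.2, 0.2, -2.4]
opening: 0.0357
grip_force: 30.0
```

{"method": "jog_arm", "body": {
  "rows": "1 0 0 0.005 0; 1 0 0 0.01 0; 1 0 0 0.015 0; 1 0 0 0.02 0; 1 0 0 0.025 0; 1 0 0 0.025 0; 1 0 0 0.025 0; 1 0 0 0.025 0"
}}

```text
time_s: 29.08
ee_pos: [0.4907, -0.3835, 0.0539]
ee_rot: [-3.117, -0.394, -0.0]
contact_force: [0.2, -0.2, -2.3]
opening: 0.0361
grip_force: 30.0
```

```bash
python3 - <<'E'
from h import *
state()
E
```

```text
t 29.08 pos [ 0.4907 -0.3835  0.0539] psi 14.4 z [ 0.  0. -1.] open 0.0361 grip 30.0 F [ 0.2 -0.2 -2.3]
```

Still carrying the weight, so I'll lower a little more.

{"method": "jog_arm", "body": {
  "rows": "1 0 0 0.004 0; 1 0 0 0.007 0; 1 0 0 0.01 0; 1 0 0 0.01 0; 1 0 0 0.01 0; 1 0 0 0.01 0"
}}

```text
time_s: 29.58
ee_pos: [0.4907, -0.3835, 0.0533]
ee_rot: [3.117, 0.394, 0.0]
contact_force: [-0.5, 0.5, 2.2]
opening: 0.0357
grip_force: 30.0
```

```bash
python3 - <<'E'
from h import *
state()
E
```

```text
t 29.58 pos [ 0.4907 -0.3835  0.0533] psi 14.4 z [ 0. -0. -1.] open 0.0357 grip 30.0 F [-0.5  0.5  2.2]
```

Contact. Release, then rise.

{"method": "jog_arm", "body": {
  "rows": "0.2 0 0 0 0; 0.1 0 0 0 0; 0 0 0 0 0; -0.2 0 0 0 0; -0.4 0 0 0 0; -0.7 0 0 0 0; -1 0 0 0 0; -1 0 0 0 0; -1 0 0 0 0; -1 0 0 0 0"
}}

```text
time_s: 30.42
ee_pos: [0.4907, -0.3835, 0.0529]
ee_rot: [-3.117, -0.394, -0.0]
contact_force: [-0.6, -0.1, -0.5]
opening: 0.0888
grip_force: 0.0
```

{"method": "jog_arm", "body": {
  "rows": "-1 0 0 -0.15 0; -1 0 0 -0.4 0; -1 0 0 -0.7 0; -1 0 0 -1 0; -1 0 0 -1 0"
}}

```text
time_s: 30.83
ee_pos: [0.4935, -0.3857, 0.1595]
ee_rot: [3.108, 0.393, 0.014]
contact_force: [0.6, -0.2, 0.5]
opening: 0.0916
grip_force: 0.0
```

{"method": "jog_arm", "body": {
  "rows": "-1 0 0 -0.4 0; -1 0 0 -0.8 0; -1 0 0 -0.8 0; -1 0 0 -0.8 0; -1 0 0 -0.8 0; -1 0 0 -0.8 0"
}}

```text
time_s: 31.33
ee_pos: [0.49, -0.3829, 0.2311]
ee_rot: [-3.114, -0.394, 0.004]
contact_force: [0.4, 0.7, -0.9]
opening: 0.0911
grip_force: 0.0
```

```bash
python3 - <<'E'
from h import *
state()
f,*_=cam("scene"); cv2.imwrite("pics/s9.png",f)
E
```

```text
t 31.33 pos [ 0.49   -0.3829  0.2311] psi 14.4 z [-0.003  0.002 -1.   ] open 0.0911 grip 0.0 F [ 0.4  0.7 -0.9]
```

View pics/s9.png

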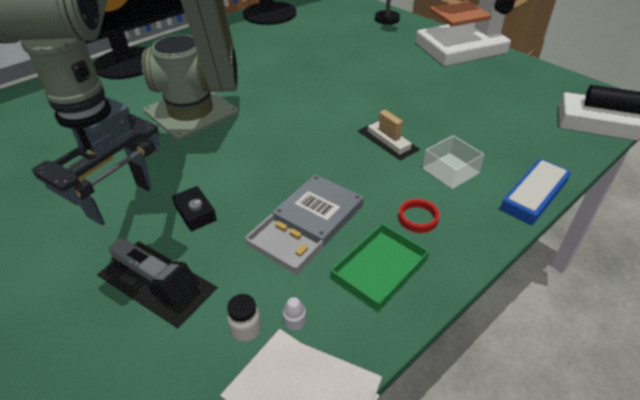

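The final view shows the scanner on its pad at (155,270), the scraper on its pad at (390,133), and the three chips in the trough at (281,227), (294,234) and (301,250). The bystanders are where they started, so I'm handing in.

```bash
python3 -c "
from bench import r
print(r.job_done())"
```

```text
the job is handed in; nothing more can be done
None
```

I carried out the whole task and handed it in at about 31 s of the 72 s. The three offcuts were in the trough, the scanner had been held on the label for over 2 s, and the scraper and scanner were back on their pads; the hand-in returned no verdict.

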